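# Vent and open the adhesive pressure pot

## Robot

A 7-joint arm with a two-finger parallel gripper is mounted at the origin on the work surface. World frame = base frame: x ahead of the robot, y to its left, z up, the work surface at z = 0. Lengths are in m, angles in rad, forces in N, time in s.
With the tool pointing down it reaches from about 0.35 to 0.9 m from the base axis. Payload 19.9 kg.
Tool frame: the origin (TCP) lies on the centre line of the jaws, within the pads' length; the fingertips stand 11 mm ahead of it and the grasp point (between the pads) lies 8 mm behind it; z points along the fingers, y is the line along which they close (so a half turn about z gives the same grasp; the last joint's range is limited). The gripper opens to 94 mm and grips with 3 to 60 N. Pads are 16 mm wide; open, the fingers measure 119 mm over their backs; the gripper's body (75 mm by 177 mm) begins 78 mm behind the grasp point.
Start: joints at [1.069, 0.417, -0.01, 1.614, 0.005, 1.111, -0.053], TCP at [0.277, -0.56, 0.216] pointing down, gripper open.
Joint ranges: [-2.81, 2.81], [-0.39, 2.02], [-1.27, 1.25], [0.06, 2.57], [-1.19, 4.33], [0.19, 2], [-2.82, 2.82]. Speed limits (rad/s): [1.89, 1.89, 2.39, 2.39, 3.01, 3.01, 3.01].

## Interface

Orientations are given as a rotation vector (axis times angle).
In Python, from plant import robot gives the robot as it stands.
- The arm moves only by the shell command python3 -m jog 'ROWS' [OPENING] [FORCE]. ROWS is JSON, a list of rows, each a list of 2 entries, a list of its own where there are three numbers: the shift along the tool's x, y, z in cm, then the turn, a rotation vector about the tool's x, y, z in degrees. In form: [[[x, y, z], [rx, ry, rz]], ...]. A call has 1 to 5 rows; each row is the pose to reach, as a shift and turn from the pose commanded when the call began, along the tool's axes at that moment; what a row does not reach only later rows make up. A row lasts 1/12 s, in which the tool goes at most 41.7 mm and 7.16 degrees, less where a joint would pass 70% of its speed; a pose out of reach is approached as far as the arm can. A call with a gripper value outside its range is refused whole. OPENING is the closure, from 0 (fully open) to 1 (shut), set as the call begins (- or left out, the last holds). The fingers move at their own pace and stop on an object; FORCE is the grip in N (left out, the last holds). Time passes only in rows, so rows that repeat a pose let the fingers close. It gives the time, the measured TCP pose, the force, the opening and the grip force at its end, in the units of the state.
- robot.observe(): the state, without advancing time (a new reading comes with each control period).
- robot.grab_frame(name): name is "side" or "top"; returns a dict with "pixels" (420x560x3 uint8, red, green, blue), "fx", "fy", "cx", "cy" (pixels), "rvec" (rotation vector, rad) and "tvec" (3), from world to camera coordinates, as OpenCV has them. Camera axes: x right, y down, z forward; pixel columns grow to the right and rows downward; lengths in m; the calibration is good to about 2 mm. A picture is of the moment at which its call begins. There is no depth.
- robot.hand_in(): hands the job in; it is judged then, once.
Trained networks look in a picture, given as the dict that the camera call returned (one of the last four; its "shot" number tells which), for a name from the list of things; names that differ only in an ending like _2 or _b are one class to them, and where a whole thing is asked for, a point or a joint stands for the part that bears it (a point fixed in the world has none). Each returns a list of dicts, best first, with "confidence" (0 to 1); they miss things now and then, are a little off and sometimes report something else, mostly with a low value. They report only what shows in the picture. A call takes as long as a camera call. They do not tell look-alikes from the thing itself.
- robot.spot_in(picture, query): "xyz" ([x, y, z] in m, in world coordinates, good to about 4 mm: the middle of the surface that is visible of it).
- robot.mark_of(picture, query): "xyz" ([x, y, z] in m, in world coordinates, good to about 4 mm: a listed point, or the origin of a listed thing).
The state is a dict: "time": time; "joint_pos": joint angles; "qd": joint speeds; "joint_torque": joint torques, N m; "position": TCP position; "tool_rot": TCP orientation; "ft_force": force on the tool from outside, world axes, zero at the start; "wrist_torque": the same for the moment, N m; "opening": finger opening in m; "gripper_force": force on a finger pad.
Only numpy, scipy, OpenCV 4.12 (cv2) and the standard library are available. Lean on these libraries where they do the work, as an engineer would, in place of code of your own. Each camera call takes 0.05 s, during which the arm holds its last target. There are 200 camera calls.

## Task

Open the small glue pressure pot for refilling. First let the air out: swing the lever of the vent ball valve from across its pipe until it lies in line with the pipe, against its stop. Then spin the T-handled filler cap off anticlockwise until its thread lets go, lift it clear, set it gently down upright in the steel drip tray and let go, leaving the valve open and the other things on the bench where they are.

Things in the scene. Friction and masses are not known exactly. Their poses are not given: they have to be found in the camera images.
- pot: Grey painted steel pressure pot, 150 mm diameter, fixed to the bench by a round foot plate 176 mm across. Origin: on the bench under the pot's axis, z up. Shoulder 124 to 134 mm up. +y points out along the vent pipe (steel ball valve 65 to 166 mm from the axis, top 121 mm up); gauge on the -y side reaches 112 mm out, 152 mm up; small safety valve 56 mm out on the -x side, 152 mm up.
- neck_rim (a point): Centre of the top rim of the pot's filler neck, on the pot's axis 166 mm above the bench, axes as the pot's. The cap hides it at first. The neck is an open tube, bore 32 mm, 49 mm over its thread.
- cap_bar (a point): Centre of the filler cap's T-bar: a level steel rod 10 mm thick along this frame's x, round-ended, 150 mm over all, on an upright 16 mm stem. The cap's flat top is 24 mm below. Screwed home it is 29 mm above the neck rim; to be clear of the neck it must be more than 58 mm above. z is the cap's axis, up. Cap and bar weigh about 0.42 kg.
- cap_edge (a point): Centre of the cap's round lower edge, 57.5 mm below the bar. The cap is an aluminium cup 61 mm wide, 33.5 mm high, with a plug inside. Right-hand thread, 6 mm lead, turns easily: anticlockwise from above raises it 6 mm a turn; it lets go after about 2.15 turns, when risen about 13 mm. Do not turn it much further: beyond 2.4 turns it only rides loose on the thread's end and tips a little.
- vent_pivot (a point): Point on the upright turning axis of the vent valve's lever, half-way up the lever, 135 mm from the neck axis along the pot's +y and 138 mm above the bench. The lever is level; its black sleeve, 48 mm long, 13 mm wide and 12 mm high, covers 22 to 70 mm from the pivot. Nothing stands within 30 mm of its sides.
- vent_tip (a point): Outer end of the vent lever, 70 mm from the pivot, half-way up its sleeve.
- vent (a joint): Angle of the vent lever (rad): 0 = shut, lever across the pipe, pointing along the pot's +x; grows as the lever swings anticlockwise seen from above, to 1.57 = open, in line with the pipe and pointing away from the pot (hard stop). It stays where it is left; friction about 0.06 N m.
- tray_floor (a point): Centre of the inner floor of the loose, shallow steel drip tray: 140 mm along its x, 180 mm along its y, walls 3 mm thick and 18 mm high overall, floor 3 mm thick, z up, standing on the bench. A cap standing in it has its bar centre 57.5 mm above this point.
- brush_tin: Bystander: round brass tin, 68 mm diameter, 85 mm high, with brushes standing in it up to 200 mm; origin at the centre of its underside.
- glass_jar: Bystander: closed glass jar, 72 mm diameter, 100 mm high; origin at the centre of its underside.
- whetstone: Bystander: grey sharpening stone on a timber block, 220 mm along its x, 85 mm along y, 57 mm high; origin at the centre of its underside.
- rasp: Bystander: wood rasp lying flat, 260 mm along its x, 24 mm wide and high; origin on the bench near its middle.
Mind the look-alikes: they are no part of the job. What is shaped like the part that bears cap_bar but orange is not meant. Of the things shaped like the part that bears tray_floor, the bare steel one is meant.

How it is judged:
On the way, in this order (a step that is already met when the one before it is completed fails the run):
1. the vent lever is swung open, in line with its pipe, while the cap is still screwed home (value of joint vent above 1.35 rad and z of cap_bar in the frame of neck_rim below 0.033 m), for 0.2 s.
2. the cap has been unscrewed and lifted clear of the neck (z of cap_bar in the frame of neck_rim above 0.06 m and horizontal distance between cap_bar and neck_rim below 0.06 m).
At the end, for the whole second after the job is handed in: The vent lever is open (within about 12 degrees of in line with its pipe), and the cap stands upright on its lower edge, flat on the floor of the drip tray (upright within 7 degrees), released and at rest; the tray lies level on the bench (value of joint vent above 1.35 rad and x of cap_bar in the frame of tray_floor between -0.045 and 0.045 m and y of cap_bar in the frame of tray_floor between -0.065 and 0.065 m and z of cap_bar in the frame of tray_floor between 0.051 and 0.062 m and angle between cap_bar's own z axis and vertical below 0.12 rad and angle between tray_floor's own z axis and vertical below 0.05 rad and linear speed of cap below 0.02 m/s); the robot touches nothing.
It fails at once if the cap is unscrewed (risen more than 4 mm) before the vent is open (value of joint vent below 1.35 rad and z of cap_bar in the frame of neck_rim above 0.033 m and horizontal distance between cap_bar and neck_rim below 0.06 m).
It fails at once if the cap is dropped or banged down: faster than 0.5 m/s within 25 mm of the bench or tray (height (world z) of cap_bar below 0.085 m and linear speed of cap above 0.5 m/s).
It fails at once if the brush tin, jar, whetstone or rasp is shifted more than 30 mm (distance of any of brush_tin, glass_jar, whetstone, rasp from where it was at the start of the episode above 0.03 m).
It also fails if it takes over 72 s, if anything falls off the work surface, if the arm or the gripper's body presses on something with over 40 N, if the wrist force passes 120 N, or if a joint passes its speed limit or range.

## Working session

There is one attempt and no reset: what is moved stays moved. The work goes in short steps, Python scripts to look and compute and a shell command to move; the robot and the scene stay as the last step left them, time stands still between calls to the robot, and variables do not carry over. Pictures are saved under pics/ and viewed, at most 10 in all, crops included, and the job is handed in when it is done.

```bash
ls; mkdir -p pics; cat > h.py <<'E'
from plant import robot
import numpy as np, cv2
from scipy.spatial.transform import Rotation as R
def snap(n,f=None):
    p=robot.grab_frame(n)
    if f: cv2.imwrite('pics/'+f,cv2.cvtColor(np.array(p['pixels']),cv2.COLOR_RGB2BGR))
    return p
def proj(p,X):
    K=np.array([[p['fx'],0,p['cx']],[0,p['fy'],p['cy']],[0,0,1]],float)
    return cv2.projectPoints(np.array(X,float).reshape(-1,1,3),np.array(p['rvec'],float),np.array(p['tvec'],float),K,None)[0].reshape(-1,2)
def ray(p,uv):
    Rm=cv2.Rodrigues(np.array(p['rvec'],float))[0]
    d=Rm.T@np.array([(uv[0]-p['cx'])/p['fx'],(uv[1]-p['cy'])/p['fy'],1.]); o=-Rm.T@np.array(p['tvec'],float)
    return o,d/np.linalg.norm(d)
def atz(p,uv,z):
    o,d=ray(p,uv); return o+d*(z-o[2])/d[2]
def tri(p,a,q,b):
    o1,d1=ray(p,a);o2,d2=ray(q,b)
    s=np.linalg.lstsq(np.c_[d1,-d2],o2-o1,rcond=None)[0]
    A=o1+s[0]*d1;B=o2+s[1]*d2; return (A+B)/2,np.linalg.norm(A-B)
def totool(dw):  # world vector -> tool axes, cm
    return R.from_rotvec(robot.observe()['tool_rot']).inv().apply(dw)*100
E
python3 - <<'E'
from h import *
s=robot.observe(); print(s['position'],s['tool_rot'],s['opening'],s['time'])
print(R.from_rotvec(s['tool_rot']).as_matrix().round(3))
for c in('side','top'):
    p=snap(c,c+'0.png')
    print(c,ray(p,(280,210)))
    for q in ['pot','cap_bar','cap_edge','vent_pivot','vent_tip','tray_floor','brush_tin','glass_jar','whetstone','rasp']:
        print(q,[(np.round(m['xyz'],3).tolist(),round(m['confidence'],2),proj(p,m['xyz']).round()[0].tolist()) for m in robot.mark_of(p,q)][:3])
E
```

```text
pics
[ 0.27716303 -0.55980112  0.21584148] [-3.05785444e+00 -7.15599634e-01  5.87727872e-04] 0.09388269759324552 0.0
[[ 0.896  0.444 -0.001]
 [ 0.444 -0.896  0.001]
 [-0.    -0.001 -1.   ]]
side (array([0.30837513, 1.01392581, 1.10110793]), array([ 0.13619598, -0.70088605, -0.70014956]))
pot [([0.543, 0.092, 0.003], 0.84, [262.0, 249.0])]
cap_bar [([0.549, 0.09, 0.192], 0.79, [258.0, 204.0]), ([0.632, 0.319, 0.057], 0.71, [210.0, 295.0]), ([0.496, 0.22, 0.14], 0.17, [268.0, 254.0])]
cap_edge [([0.633, 0.318, 0.003], 0.92, [212.0, 306.0]), ([0.543, 0.09, 0.137], 0.81, [261.0, 218.0])]
vent_pivot [([0.498, 0.22, 0.14], 0.56, [267.0, 254.0])]
vent_tip [([0.562, 0.248, 0.14], 0.44, [241.0, 258.0])]
tray_floor [([0.249, -0.286, 0.003], 0.68, [368.0, 181.0]), ([0.515, -0.286, 0.002], 0.62, [292.0, 172.0])]
brush_tin [([0.391, 0.404, -0.001], 0.65, [294.0, 351.0])]
glass_jar [([0.684, -0.044, 0.005], 0.65, [229.0, 212.0])]
whetstone [([0.726, -0.255, 0.001], 0.7, [233.0, 171.0])]
rasp [([0.772, 0.176, -0.002], 0.89, [181.0, 260.0]), ([0.725, -0.251, -0.005], 0.5, [233.0, 173.0])]
top (array
[... 331 characters left out ...]
.0, 186.0])]
vent_pivot []
vent_tip [([0.559, 0.24, 0.132], 0.42, [204.0, 201.0])]
tray_floor [([0.512, -0.287, 0.004], 0.98, [377.0, 222.0]), ([0.246, -0.288, 0.004], 0.87, [383.0, 308.0]), ([0.54, 0.089, 0.197], 0.68, [255.0, 203.0])]
brush_tin [([0.389, 0.404, 0.002], 0.84, [157.0, 264.0]), ([0.542, 0.089, 0.195], 0.69, [255.0, 202.0]), ([0.558, 0.242, 0.136], 0.16, [203.0, 201.0])]
glass_jar [([0.696, -0.044, -0.004], 0.97, [299.0, 168.0]), ([0.39, 0.405, 0.002], 0.58, [156.0, 264.0])]
whetstone [([0.728, -0.255, -0.002], 0.64, [363.0, 157.0]), ([0.538, 0.088, 0.168], 0.16, [256.0, 205.0])]
rasp [([0.771, 0.173, -0.0], 0.91, [232.0, 146.0]), ([0.388, 0.406, 0.003], 0.28, [156.0, 265.0])]
```

```bash
python3 -c "
import cv2
a=cv2.imread('pics/side0.png')[130:380,130:430];b=cv2.imread('pics/top0.png')[110:330,130:430]
cv2.imwrite('pics/a.png',cv2.resize(a,None,fx=2.4,fy=2.4,interpolation=2));cv2.imwrite('pics/b.png',cv2.resize(b,None,fx=2.6,fy=2.6,interpolation=2))"
```

```text
(no output)
```

View pics/a.png

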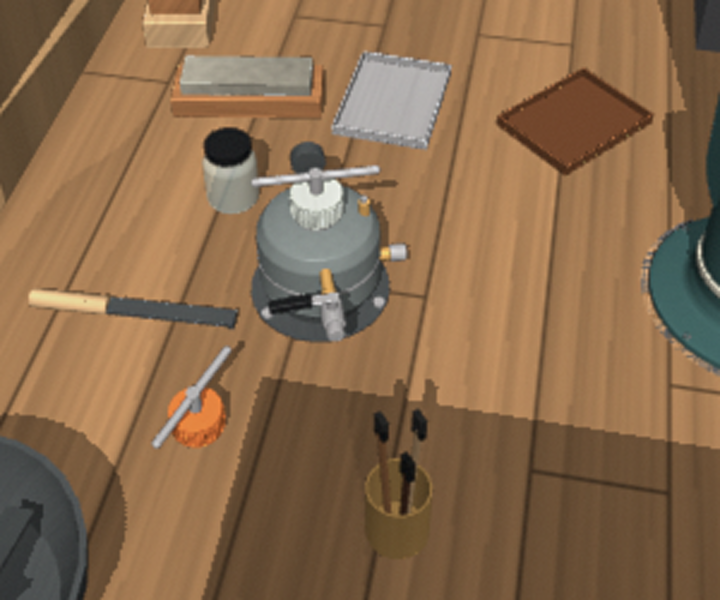

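View pics/b.png

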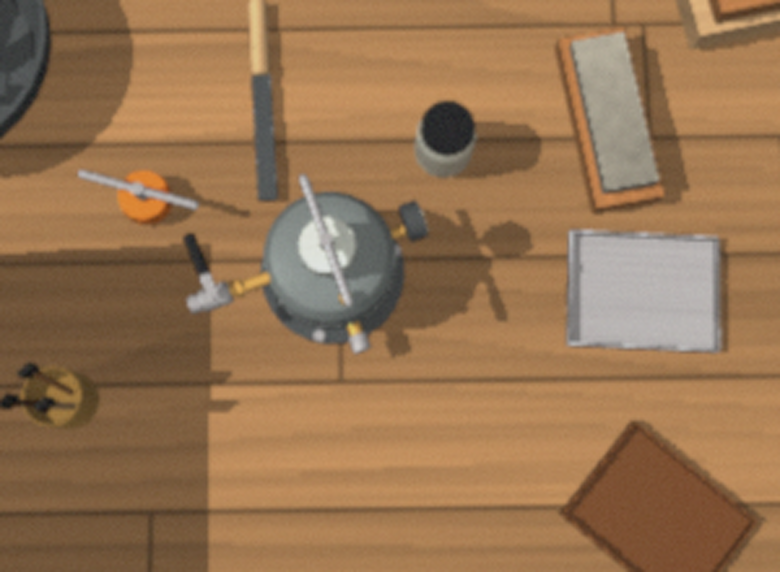

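The side view shows the white-capped pot with its T-bar ends at crop (255,183) and (378,169), the lever sleeve to the left of the valve with its tip at (268,308), and the bare steel tray top right. The top view has the bar ends at (304,180) and (347,300), the lever tip at (190,238), and the steel tray centred near (645,290). The orange cap and the brown tray are the look-alikes.

```bash
python3 - <<'E'
from h import *
p=snap('side');q=snap('top')
S=lambda u,v:(130+u/2.4,130+v/2.4); T=lambda u,v:(130+u/2.6,110+v/2.6)
for n,a,b in [('barA',(255,183),(304,180)),('barB',(378,169),(347,300)),('tip',(268,308),(190,238)),('piv',(325,299),(212,292))]:
    print(n,*tri(p,S(*a),q,T(*b)))
c=[T(*x) for x in [(570,232),(720,238),(717,352),(569,345)]]
P=np.array([atz(q,x,.018) for x in c]);print(P.round(3),P.mean(0))
c=[S(*x) for x in [(366,55),(451,65),(424,146),(332,132)]]
P=np.array([atz(p,x,.018) for x in c]);print(P.round(3),P.mean(0))
for pic in (p,q):
  for n in('vent_pivot','vent_tip','cap_bar'): print(n,[(np.round(m['xyz'],3),round(m['confidence'],2)) for m in robot.mark_of(pic,n)][:2])
E
python3 -m jog '[[[0,0,-4],[0,0,0]],[[0,0,-4],[0,0,0]]]' 1 20
```

```text
barA [0.60641578 0.11191363 0.19225787] 0.000887904161285078
barB [0.47394307 0.06717981 0.19667992] 0.005649861119174634
tip [0.55980299 0.24193985 0.13301177] 0.003308548760456829
piv [0.50024737 0.21693064 0.13205728] 0.005524436298011812
[[ 0.584 -0.2    0.018]
 [ 0.575 -0.381  0.018]
 [ 0.436 -0.368  0.018]
 [ 0.447 -0.192  0.018]] [ 0.51052958 -0.28515072  0.018     ]
[[ 0.567 -0.368  0.018]
 [ 0.435 -0.367  0.018]
 [ 0.448 -0.178  0.018]
 [ 0.581 -0.183  0.018]] [ 0.50777982 -0.27385597  0.018     ]
vent_pivot [(array([0.5  , 0.22 , 0.142]), 0.48)]
vent_tip [(array([0.564, 0.248, 0.142]), 0.42), (array([ 0.687, -0.047,  0.003]), 0.25)]
cap_bar [(array([0.546, 0.09 , 0.194]), 0.97), (array([0.633, 0.317, 0.059]), 0.71)]
vent_pivot [(array([0.499, 0.219, 0.138]), 0.53)]
vent_tip [(array([0.561, 0.239, 0.134]), 0.61)]
cap_bar [(array([0.538, 0.09 , 0.196]), 0.8), (array([0.635, 0.316, 0.059]), 0.77)]
time: 1.67
position: [0.2782, -0.5617, 0.262]
tool_rot: [3.053, 0.714, 0.003]
ft_force: [0.2, -0.8, 1.7]
opening: 0.0837
gripper_force: 0.0
```

```bash
J="python3 -m jog"
python3 -m jog '[[[14.7,-14.3,-1],[0,0,2]],[[14.7,-14.3,-1],[0,0,2]],[[14.7,-14.3,-1],[0,0,2]],[[14.7,-14.3,-1],[0,0,2]],[[14.7,-14.3,-1],[0,0,2]]]' 1 20 >/dev/null
python3 -m jog '[[[14.7,-14.3,-1],[0,0,2]],[[14.7,-14.3,-1],[0,0,2]],[[14.7,-14.3,-1],[0,0,2]],[[14.7,-14.3,-1],[0,0,2]],[[14.7,-14.3,-1],[0,0,2]]]' >/dev/null
python3 -m jog '[[[14.7,-14.3,-1],[0,0,2]],[[14.7,-14.3,-1],[0,0,2]],[[14.7,-14.3,-1],[0,0,2]],[[14.7,-14.3,-1],[0,0,2]],[[14.7,-14.3,-1],[0,0,2]]]'
python3 - <<'E'
from h import *
s=robot.observe();print(s['joint_pos'],totool(np.array([.552,.212,.28])-s['position']),R.from_rotvec(s['tool_rot']).as_matrix().round(3))
E
```

```text
time: 2.92
position: [0.5028, 0.0147, 0.2872]
tool_rot: [3.092, 0.555, 0.002]
ft_force: [1.2, -1.4, 0.2]
opening: 0.0003
gripper_force: 0.0
[ 0.33404444  0.15715659 -0.47223892  1.81044049  0.07694972  1.19058845
 -1.37716936] [ 11.47113836 -16.78661406   0.72226021] [[ 0.938  0.348  0.001]
 [ 0.348 -0.938 -0.   ]
 [ 0.001  0.    -1.   ]]
```

```bash
python3 -m jog '[[[11.5,-16.8,0.7],[0,0,0]],[[11.5,-16.8,0.7],[0,0,0]],[[11.5,-16.8,0.7],[0,0,0]],[[11.5,-16.8,0.7],[0,0,0]],[[11.5,-16.8,0.7],[0,0,0]]]' >/dev/null
python3 -m jog '[[[0,0,0],[0,0,0]],[[0,0,0],[0,0,0]]]'
python3 - <<'E'
from h import *
s=robot.observe();print(s['joint_pos'],totool(np.array([.552,.212,.143])-s['position']))
for c in('side','top'):
    p=snap(c,c+'1.png')
    t=proj(p,s['position']+np.array([0,0,-.011]))[0];print(c,t,proj(p,[.499,.219,.138]),proj(p,[.561,.243,.138]))
    for n in('vent_pivot','vent_tip','cap_bar'): print(n,[(np.round(m['xyz'],3),round(m['confidence'],2)) for m in robot.mark_of(p,n)][:2])
a=cv2.imread('pics/side1.png')[180:300,180:340];b=cv2.imread('pics/top1.png')[150:270,150:310]
cv2.imwrite('pics/c.png',np.vstack([cv2.resize(x,None,fx=2.5,fy=2.5) for x in (a,b)]))
E
```

```text
time: 3.5
position: [0.5514, 0.2121, 0.2791]
tool_rot: [-3.09, -0.56, 0.001]
ft_force: [-0.4, -1.9, -0.2]
opening: 0.0003
gripper_force: 0.0
[ 0.02217403  0.35353435 -0.56706331  1.61165472  0.19709165  1.2343793
 -1.79455905] [ 0.06012572  0.04378998 13.61392126]
side [245.37741488 214.6416003 ] [[266.68347432 254.01097299]] [[241.6256684  257.50302153]]
vent_pivot [(array([0.498, 0.218, 0.139]), 0.64)]
vent_tip [(array([0.559, 0.247, 0.14 ]), 0.63)]
cap_bar [(array([0.635, 0.319, 0.058]), 0.88), (array([0.544, 0.089, 0.195]), 0.81)]
top [206.06475295 193.06812356] [[210.45726618 221.44632104]] [[202.39310605 200.19829297]]
vent_pivot []
vent_tip []
cap_bar [(array([0.54 , 0.087, 0.195]), 0.73)]
```

View pics/c.png

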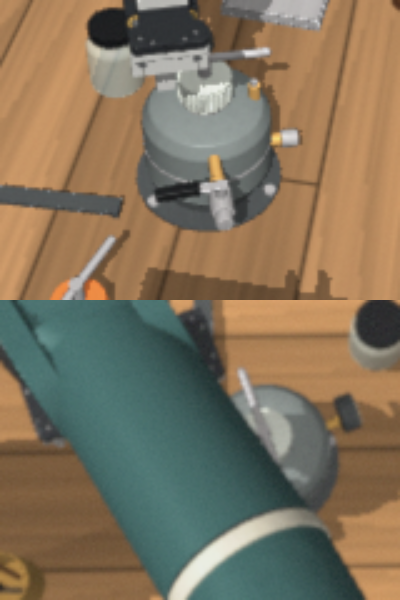

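The fingertips are at about px (246,214) in the side view, right where the calibration puts them beside the lever. I'll go down and swing the lever.

```bash
python3 -m jog '[[[0,0,4],[0,0,0]],[[0,0,8],[0,0,0]],[[0,0,11],[0,0,0]],[[0,0,13],[0,0,0]],[[0,0,13.6],[0,0,0]]]' 
python3 -m jog '[[[0,-0.5,0],[0,0,0]],[[0.2,-1.1,0],[0,0,0]],[[0.37,-1.65,0],[0,0,0]],[[0.4,-2.3,0],[0,0,0]],[[0.42,-2.95,0],[0,0,0]]]'
python3 -m jog '[[[-0.34,-1.35,0],[0,0,0]],[[-0.7,-2,0],[0,0,0]],[[-1.12,-2.62,0],[0,0,0]],[[-1.7,-3.15,0],[0,0,0]],[[-2.3,-3.63,0],[0,0,0]]]'
python3 -m jog '[[[-0.75,-0.35,0],[0,0,0]],[[-1.48,-0.62,0],[0,0,0]],[[-1.83,-0.67,0],[0,0,0]],[[-1.83,-0.67,0],[0,0,0]],[[-1.83,-0.67,0],[0,0,0]]]'
python3 - <<'E'
from h import *
s=robot.observe();print(s['joint_pos'])
p=snap('side','side2.png')
cv2.imwrite('pics/d.png',cv2.resize(cv2.imread('pics/side2.png')[180:300,180:340],None,fx=3,fy=3))
print([(n,[(np.round(m['xyz'],3),round(m['confidence'],2)) for m in robot.mark_of(p,n)][:2]) for n in('vent_pivot','vent_tip','cap_bar')])
E
```

```text
time: 4.32
position: [0.5503, 0.2088, 0.1404]
tool_rot: [3.092, 0.554, -0.007]
ft_force: [0.3, -0.2, 0.2]
opening: 0.0005
gripper_force: 0.0
time: 4.73
position: [0.5456, 0.2398, 0.1446]
tool_rot: [-3.092, -0.555, -0.003]
ft_force: [1.5, -2.0, 0.6]
opening: 0.0001
gripper_force: 0.9
time: 5.15
position: [0.5104, 0.2654, 0.1435]
tool_rot: [-3.092, -0.555, -0.0]
ft_force: [2.2, -0.5, -0.3]
opening: 0.0007
gripper_force: 0.7
time: 5.57
position: [0.4962, 0.2657, 0.1446]
tool_rot: [-3.09, -0.552, -0.016]
ft_force: [36.9, 9.6, -20.8]
opening: 0.0004
gripper_force: 18.4
[-0.10606314  0.43601101 -0.5538913   1.83234366  0.28067795  0.94005207
 -2.0004623 ]
[('vent_pivot', []), ('vent_tip', [(array([0.473, 0.286, 0.139]), 0.51)]), ('cap_bar', [(array([0.636, 0.319, 0.059]), 0.77)])]
```

View pics/d.png

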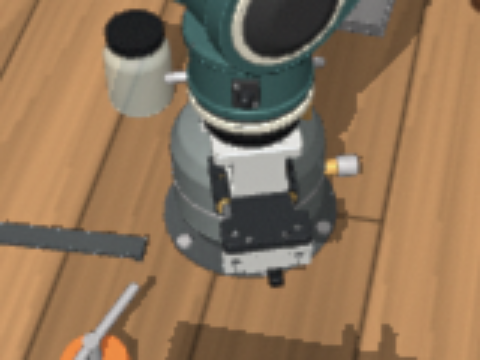

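The lever is against its stop (37 N, tip seen at (0.473, 0.286)). In the picture the sleeve end is at (275,278), beside the fingers and in line with the pipe. Next I back off and go above the cap.

```bash
python3 -m jog '[[[1,0,0],[0,0,0]],[[2,0,-0.3],[0,0,0]],[[2,0,-4],[0,0,0]],[[2,0,-8],[0,0,0]],[[2,0,-12],[0,0,0]]]' 
python3 -m jog '[[[0,0,-1],[0,0,10]],[[0,0,-1],[0,0,10]],[[0,0,-1],[0,0,0]],[[0,0,-1],[0,0,0]]]' 0.3
python3 - <<'E'
from h import *
s=robot.observe();print(s['joint_pos'],totool(np.array([.542,.09,.27])-s['position']))
p=snap('side')
print([(n,[(np.round(m['xyz'],3),round(m['confidence'],2)) for m in robot.mark_of(p,n)][:2]) for n in('vent_pivot','vent_tip','cap_bar')])
E
python3 -m jog '[[[0,0,0],[0,0,7]]]'
python3 - <<'E'
from h import *
print(robot.observe()['joint_pos'])
E
```

```text
time: 6.18
position: [0.5092, 0.2718, 0.2646]
tool_rot: [-3.092, -0.556, 0.003]
ft_force: [0.3, 0.4, 0.3]
opening: 0.0006
gripper_force: 0.0
time: 6.52
position: [0.5097, 0.2719, 0.2737]
tool_rot: [3.09, 0.564, 0.0]
ft_force: [0.6, 1.0, -0.5]
opening: 0.0236
gripper_force: 0.0
[-0.07609524  0.33530908 -0.58967295  1.65112846  0.196645    1.21479074
 -1.91848823] [-3.40421696 18.16080837  0.36975496]
[('vent_pivot', [(array([0.5  , 0.223, 0.14 ]), 0.51)]), ('vent_tip', [(array([0.476, 0.286, 0.141]), 0.48), (array([0.542, 0.092, 0.   ]), 0.2)]), ('cap_bar', [(array([0.635, 0.317, 0.059]), 0.65)])]
time: 6.8
position: [0.5101, 0.2718, 0.2733]
tool_rot: [-3.12, -0.366, 0.001]
ft_force: [1.1, 0.6, 0.4]
opening: 0.0459
gripper_force: 0.0
[-0.09213907  0.33292572 -0.56782762  1.65091374  0.18840033  1.21323512
 -2.03877156]
```

```bash
python3 -m jog '[[[0,0,0],[0,0,-5]],[[0,0,0],[0,0,-5]],[[0,0,0],[0,0,-5]]]' 0.5
python3 - <<'E'
from h import *
s=robot.observe();M=R.from_rotvec(s['tool_rot']).as_matrix();print(np.degrees(np.arctan2(M[1,0],M[0,0])),s['joint_pos'],totool(np.array([.542,.0897,.27])-s['position']))
E
```

```text
time: 7.05
position: [0.5102, 0.2718, 0.2734]
tool_rot: [-3.102, -0.499, 0.0]
ft_force: [0.1, 0.0, 0.5]
opening: 0.0473
gripper_force: 0.0
18.269510152237267 [-0.08147569  0.33545055 -0.58210679  1.65025826  0.19414751  1.21439634
 -1.95801551] [-2.69362781 18.29183865  0.33617856]
```

```bash
python3 -m jog '[[[-2.7,18.3,0.3],[0,0,0]],[[-2.7,18.3,0.3],[0,0,0]],[[-2.7,18.3,0.3],[0,0,0]],[[-2.7,18.3,0.3],[0,0,0]],[[-2.7,18.3,0.3],[0,0,0]]]' 
python3 - <<'E'
from h import *
s=robot.observe();M=R.from_rotvec(s['tool_rot']).as_matrix();print(np.degrees(np.arctan2(M[1,0],M[0,0])),s['joint_pos'],totool(np.array([.542,.0897,.185])-s['position']))
p=snap('side','side3.png')
for n in ('cap_bar','cap_edge'): print([(np.round(m['xyz'],3),round(m['confidence'],2)) for m in robot.mark_of(p,n)][:2])
cv2.imwrite('pics/e.png',cv2.resize(cv2.imread('pics/side3.png')[150:270,190:330],None,fx=4,fy=4))
E
```

```text
time: 7.47
position: [0.5429, 0.084, 0.2703]
tool_rot: [3.102, 0.49, -0.001]
ft_force: [0.9, -0.6, 0.4]
opening: 0.0469
gripper_force: 0.0
17.94810023128998 [ 0.20625941  0.26860695 -0.50025575  1.72562902  0.13936773  1.18289151
 -1.58939596] [ 0.09071918 -0.58021295  8.52459304]
[(array([0.548, 0.093, 0.195]), 0.91), (array([0.634, 0.318, 0.058]), 0.8)]
[(array([0.477, 0.289, 0.141]), 0.73), (array([0.631, 0.316, 0.003]), 0.67)]
```

View pics/e.png

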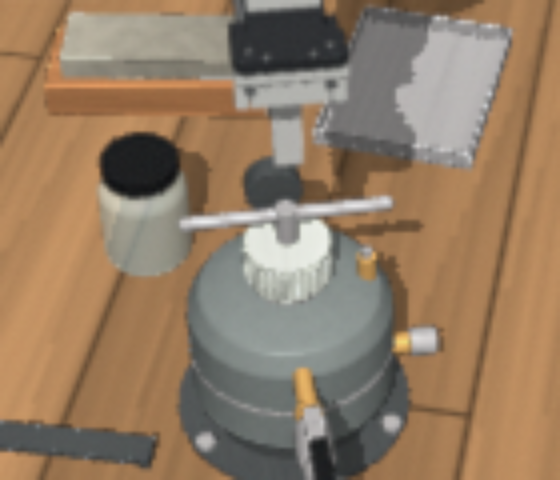

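The picture shows the valve open in line (315,430), and the fingers at (288,160) right above the stem at (288,215).

```bash
python3 -m jog '[[[0,0,2],[0,0,0]],[[0,0,4],[0,0,0]],[[0,0,5],[0,0,0]],[[0,0,5],[0,0,0]]]' 
python3 -m jog '[[[0,0,1],[0,0,0]],[[0,0,2],[0,0,0]],[[0,0,3],[0,0,0]],[[0,0,3.5],[0,0,0]],[[0,0,3.5],[0,0,0]]]' 
python3 -m jog '[[[0,0,0],[0,0,0]],[[0,0,0],[0,0,0]],[[0,0,0],[0,0,0]],[[0,0,0],[0,0,0]],[[0,0,0],[0,0,0]]]' 1 15
python3 -m jog '[[[0,0,0],[0,0,0]],[[0,0,0],[0,0,0]],[[0,0,0],[0,0,0]]]'
```

```text
time: 7.95
position: [0.5412, 0.0905, 0.2186]
tool_rot: [-3.101, -0.502, 0.005]
ft_force: [-0.3, 0.1, -0.1]
opening: 0.0469
gripper_force: 0.0
time: 8.37
position: [0.5418, 0.0896, 0.1842]
tool_rot: [-3.101, -0.501, 0.003]
ft_force: [-0.4, -0.5, -0.3]
opening: 0.0467
gripper_force: 0.0
time: 8.78
position: [0.5425, 0.0897, 0.1857]
tool_rot: [-3.101, -0.501, -0.001]
ft_force: [0.3, -0.1, -0.3]
opening: 0.0171
gripper_force: 0.0
time: 9.03
position: [0.5425, 0.0897, 0.1857]
tool_rot: [-3.101, -0.501, -0.0]
ft_force: [-1.3, -0.3, 4.7]
opening: 0.016
gripper_force: 15.0
```

```bash
python3 -m jog '[[[0,0,-0.01],[0,0,-7]],[[0,0,-0.02],[0,0,-14]],[[0,0,-0.03],[0,0,-21]],[[0,0,-0.05],[0,0,-28]],[[0,0,-0.06],[0,0,-34]]]' 1 25
python3 -m jog '[[[0,0,-0.01],[0,0,-7]],[[0,0,-0.02],[0,0,-14]],[[0,0,-0.03],[0,0,-21]],[[0,0,-0.05],[0,0,-28]],[[0,0,-0.06],[0,0,-34]]]'
python3 - <<'E'
from h import *
print(robot.observe()['joint_pos'],robot.observe()['wrist_torque'])
p=snap('side')
print([(np.round(m['xyz'],3),round(m['confidence'],2)) for m in robot.mark_of(p,'cap_bar')][:2])
E
```

```text
time: 9.45
position: [0.5422, 0.0896, 0.1858]
tool_rot: [-2.815, -1.395, 0.001]
ft_force: [0.5, 0.0, -1.4]
opening: 0.0156
gripper_force: 25.0
time: 9.87
position: [0.5422, 0.0896, 0.1864]
tool_rot: [-2.284, -2.156, 0.0]
ft_force: [0.9, 0.3, -2.9]
opening: 0.016
gripper_force: 25.0
[ 0.35959053  0.40031685 -0.72229169  1.81529328  0.30319912  1.03989189
 -0.5368326 ] [-0.01729459 -0.1811479  -0.03087515]
[(array([0.634, 0.318, 0.058]), 0.82)]
```

```bash
python3 -m jog '[[[0,0,-0.01],[0,0,-7]],[[0,0,-0.02],[0,0,-14]],[[0,0,-0.03],[0,0,-21]],[[0,0,-0.05],[0,0,-28]],[[0,0,-0.06],[0,0,-34]]]' >/dev/null
python3 -m jog '[[[0,0,-0.01],[0,0,-7]],[[0,0,-0.02],[0,0,-14]],[[0,0,-0.03],[0,0,-21]],[[0,0,-0.05],[0,0,-28]],[[0,0,-0.06],[0,0,-34]]]'
python3 -m jog '[[[0,0,-0.01],[0,0,-7]],[[0,0,-0.02],[0,0,-14]],[[0,0,-0.03],[0,0,-21]],[[0,0,-0.05],[0,0,-28]],[[0,0,-0.06],[0,0,-34]]]' >/dev/null
python3 - <<'E'
from h import *
s=robot.observe();print(s['joint_pos'],s['wrist_torque'],s['position'],s['ft_force'])
M=R.from_rotvec(s['tool_rot']).as_matrix();print(np.degrees(np.arctan2(M[1,0],M[0,0])))
p=snap('side','side4.png')
cv2.imwrite('pics/f.png',cv2.resize(cv2.imread('pics/side4.png')[150:270,190:330],None,fx=4,fy=4))
E
```

```text
time: 10.8
position: [0.5422, 0.0896, 0.1876]
tool_rot: [-0.695, -3.063, 0.0]
ft_force: [0.4, 0.3, -2.4]
opening: 0.0153
gripper_force: 25.0
[ 0.61960753  0.54828182 -1.11197515  1.80649414  0.54173494  1.13375002
  1.04188195] [ 0.16367565 -0.26043343  0.00538415] [0.54219313 0.08955588 0.18814959] [ 0.97242157  0.2737191  -3.89810035]
-171.5602136593488
```

View pics/f.png

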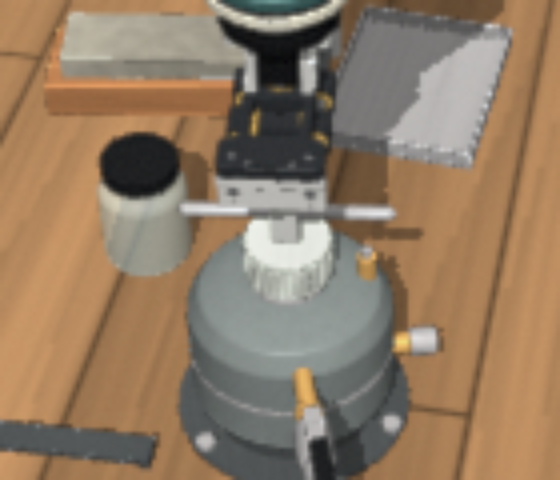

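The bar is now nearly level, ends at (183,208) and (395,213), which fits a 170° turn of the cap with the tool. I'll continue.

```bash
python3 -m jog '[[[0,0,-0.01],[0,0,-7]],[[0,0,-0.02],[0,0,-14]],[[0,0,-0.03],[0,0,-21]],[[0,0,-0.05],[0,0,-28]],[[0,0,-0.06],[0,0,-34]]]'
python3 - <<'E'
from h import *
s=robot.observe();print(s['joint_pos'])
E
python3 -m jog '[[[0,0,-0.01],[0,0,-7]],[[0,0,-0.02],[0,0,-14]],[[0,0,-0.03],[0,0,-21]],[[0,0,-0.05],[0,0,-28]],[[0,0,-0.06],[0,0,-34]]]'
python3 - <<'E'
from h import *
s=robot.observe();print(s['joint_pos'])
M=R.from_rotvec(s['tool_rot']).as_matrix();print(np.degrees(np.arctan2(M[1,0],M[0,0])))
E
```

```text
time: 11.68
position: [0.5422, 0.0896, 0.1887]
tool_rot: [1.134, -2.929, -0.001]
ft_force: [-0.0, 0.4, -2.5]
opening: 0.0153
gripper_force: 25.0
[ 0.67205304  0.60848781 -1.21233917  1.80457303  0.61814631  1.17595119
  1.57160356]
time: 12.1
position: [0.5422, 0.0896, 0.1893]
tool_rot: [1.941, -2.469, -0.001]
ft_force: [1.3, -0.4, -3.3]
opening: 0.0156
gripper_force: 25.0
[ 0.68627727  0.62834327 -1.24298391  1.80371582  0.6420407   1.19151384
  2.14581451]
-103.67085928723196
```

```bash
python3 -m jog '[[[0,0,-0.01],[0,0,-7]],[[0,0,-0.02],[0,0,-14]],[[0,0,-0.04],[0,0,-22]],[[0,0,-0.04],[0,0,-22]]]'
python3 -m jog '[[[0,0,0],[0,0,0]],[[0,0,0],[0,0,0]],[[0,0,-1],[0,0,0]],[[0,0,-3.5],[0,0,0]],[[0,0,-3.5],[0,0,0]]]' 0.5
python3 -m jog '[[[0,0,0],[0,0,7]],[[0,0,0],[0,0,14]],[[0,0,0],[0,0,21]],[[0,0,0],[0,0,28]],[[0,0,0],[0,0,35]]]' >/dev/null
python3 -m jog '[[[0,0,0],[0,0,7]],[[0,0,0],[0,0,14]],[[0,0,0],[0,0,21]],[[0,0,0],[0,0,28]],[[0,0,0],[0,0,35]]]' >/dev/null
python3 -m jog '[[[0,0,0],[0,0,7]],[[0,0,0],[0,0,14]],[[0,0,0],[0,0,21]],[[0,0,0],[0,0,28]],[[0,0,0],[0,0,35]]]' >/dev/null
python3 -m jog '[[[0,0,0],[0,0,7]],[[0,0,0],[0,0,14]],[[0,0,0],[0,0,21]],[[0,0,0],[0,0,28]],[[0,0,0],[0,0,35]]]' >/dev/null
python3 -m jog '[[[0,0,0],[0,0,7]],[[0,0,0],[0,0,14]],[[0,0,0],[0,0,21]],[[0,0,0],[0,0,28]],[[0,0,0],[0,0,35]]]'
python3 -m jog '[[[0,0,0],[0,0,5]],[[0,0,0],[0,0,5]],[[0,0,0],[0,0,5]]]'
python3 - <<'E'
from h import *
s=robot.observe();print(s['joint_pos'])
M=R.from_rotvec(s['tool_rot']).as_matrix();print(np.degrees(np.arctan2(M[1,0],M[0,0])))
p=snap('side','side5.png')
cv2.imwrite('pics/g.png',cv2.resize(cv2.imread('pics/side5.png')[150:270,190:330],None,fx=4,fy=4))
E
```

```text
time: 12.43
position: [0.5422, 0.0896, 0.1897]
tool_rot: [2.378, -2.052, -0.001]
ft_force: [1.1, 0.5, -3.8]
opening: 0.0156
gripper_force: 25.0
time: 12.85
position: [0.5436, 0.0908, 0.2292]
tool_rot: [-2.372, 2.055, -0.004]
ft_force: [1.1, 0.5, 0.8]
opening: 0.0448
gripper_force: 0.0
time: 14.93
position: [0.5425, 0.0901, 0.2259]
tool_rot: [1.959, 2.456, 0.002]
ft_force: [0.8, -0.7, 0.2]
opening: 0.0469
gripper_force: 0.0
time: 15.18
position: [0.5425, 0.0901, 0.2257]
tool_rot: [2.052, 2.378, 0.001]
ft_force: [0.5, -1.4, -0.5]
opening: 0.0467
gripper_force: 0.0
[ 0.26248676  0.3250381  -0.5894198   1.77739     0.20069397  1.09831891
 -0.24718105]
98.43968078417275
```

View pics/g.png

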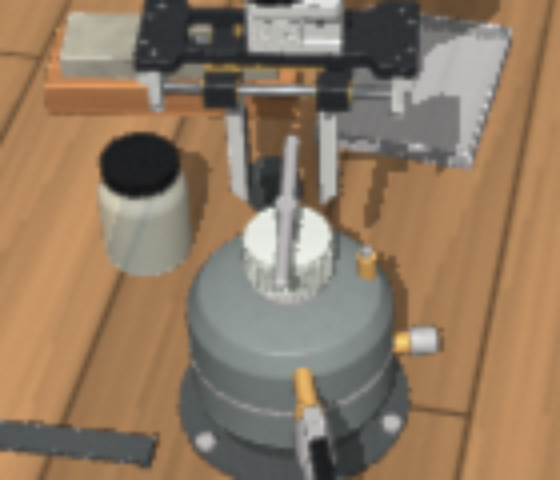

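The jaws straddle the bar, which points at the camera (290,135)-(285,290), as it should after 260°. Now stroke 2 and the rewind.

```bash
python3 -m jog '[[[0,0,1],[0,0,0]],[[0,0,2],[0,0,0]],[[0,0,3],[0,0,0]],[[0,0,3.6],[0,0,0]],[[0,0,3.6],[0,0,0]]]'
python3 -m jog '[[[0,0,0],[0,0,0]],[[0,0,0],[0,0,0]],[[0,0,0],[0,0,0]],[[0,0,0],[0,0,0]],[[0,0,0],[0,0,0]]]' 1 25 >/dev/null
python3 -m jog '[[[0,0,0],[0,0,0]],[[0,0,0],[0,0,0]],[[0,0,0],[0,0,0]]]'
python3 -m jog '[[[0,0,-0.01],[0,0,-7]],[[0,0,-0.02],[0,0,-14]],[[0,0,-0.03],[0,0,-21]],[[0,0,-0.05],[0,0,-28]],[[0,0,-0.06],[0,0,-35]]]' >/dev/null
python3 -m jog '[[[0,0,-0.01],[0,0,-7]],[[0,0,-0.02],[0,0,-14]],[[0,0,-0.03],[0,0,-21]],[[0,0,-0.05],[0,0,-28]],[[0,0,-0.06],[0,0,-35]]]'
python3 -m jog '[[[0,0,-0.01],[0,0,-7]],[[0,0,-0.02],[0,0,-14]],[[0,0,-0.03],[0,0,-21]],[[0,0,-0.05],[0,0,-28]],[[0,0,-0.06],[0,0,-35]]]' >/dev/null
python3 -m jog '[[[0,0,-0.01],[0,0,-7]],[[0,0,-0.02],[0,0,-14]],[[0,0,-0.03],[0,0,-21]],[[0,0,-0.05],[0,0,-28]],[[0,0,-0.06],[0,0,-35]]]' >/dev/null
python3 -m jog '[[[0,0,-0.01],[0,0,-7]],[[0,0,-0.02],[0,0,-14]],[[0,0,-0.03],[0,0,-21]],[[0,0,-0.05],[0,0,-28]],[[0,0,-0.06],[0,0,-35]]]'
python3 -m jog '[[[0,0,-0.01],[0,0,-5]],[[0,0,-0.01],[0,0,-5]],[[0,0,-0.01],[0,0,-5]]]'
python3 - <<'E'
from h import *
s=robot.observe();print(s['joint_pos'])
M=R.from_rotvec(s['tool_rot']).as_matrix();print(np.degrees(np.arctan2(M[1,0],M[0,0])))
E
```

```text
time: 15.65
position: [0.5415, 0.0895, 0.1871]
tool_rot: [-2.052, -2.376, 0.003]
ft_force: [-0.7, 0.9, -0.2]
opening: 0.0468
gripper_force: 0.0
time: 16.32
position: [0.5425, 0.0897, 0.1892]
tool_rot: [2.054, 2.377, 0.0]
ft_force: [0.2, -0.6, 2.1]
opening: 0.0158
gripper_force: 25.0
time: 17.15
position: [0.5425, 0.0897, 0.1905]
tool_rot: [0.31, 3.126, 0.0]
ft_force: [0.4, -0.5, 3.8]
opening: 0.015
gripper_force: 25.0
time: 18.4
position: [0.5425, 0.0896, 0.1922]
tool_rot: [-2.291, 2.149, 0.0]
ft_force: [-0.1, -0.0, 4.7]
opening: 0.0153
gripper_force: 25.0
time: 18.65
position: [0.5425, 0.0897, 0.1922]
tool_rot: [-2.374, 2.057, 0.0]
ft_force: [0.3, 0.1, 3.3]
opening: 0.015
gripper_force: 25.0
[ 0.67503602  0.60504984 -1.21670117  1.80110164  0.61456916  1.1809545
  2.54884448]
-81.83610905994462
```

Now 440° done. Rewind, stroke 3 (to 620°).

```bash
python3 -m jog '[[[0,0,0],[0,0,0]],[[0,0,0],[0,0,0]],[[0,0,-1],[0,0,0]],[[0,0,-3.5],[0,0,0]],[[0,0,-3.5],[0,0,0]]]' 0.5
python3 -m jog '[[[0,0,0],[0,0,7]],[[0,0,0],[0,0,14]],[[0,0,0],[0,0,21]],[[0,0,0],[0,0,28]],[[0,0,0],[0,0,35]]]' >/dev/null
python3 -m jog '[[[0,0,0],[0,0,7]],[[0,0,0],[0,0,14]],[[0,0,0],[0,0,21]],[[0,0,0],[0,0,28]],[[0,0,0],[0,0,35]]]' >/dev/null
python3 -m jog '[[[0,0,0],[0,0,7]],[[0,0,0],[0,0,14]],[[0,0,0],[0,0,21]],[[0,0,0],[0,0,28]],[[0,0,0],[0,0,35]]]' >/dev/null
python3 -m jog '[[[0,0,0],[0,0,7]],[[0,0,0],[0,0,14]],[[0,0,0],[0,0,21]],[[0,0,0],[0,0,28]],[[0,0,0],[0,0,35]]]' >/dev/null
python3 -m jog '[[[0,0,0],[0,0,7]],[[0,0,0],[0,0,14]],[[0,0,0],[0,0,21]],[[0,0,0],[0,0,28]],[[0,0,0],[0,0,35]]]' >/dev/null
python3 -m jog '[[[0,0,0],[0,0,5]],[[0,0,0],[0,0,5]],[[0,0,0],[0,0,5]]]'
python3 -m jog '[[[0,0,1],[0,0,0]],[[0,0,2],[0,0,0]],[[0,0,3],[0,0,0]],[[0,0,3.5],[0,0,0]],[[0,0,3.5],[0,0,0]]]'
python3 -m jog '[[[0,0,0],[0,0,0]],[[0,0,0],[0,0,0]],[[0,0,0],[0,0,0]],[[0,0,0],[0,0,0]],[[0,0,0],[0,0,0]]]' 1 25 >/dev/null
python3 -m jog '[[[0,0,0],[0,0,0]],[[0,0,0],[0,0,0]],[[0,0,0],[0,0,0]]]'
python3 -m jog '[[[0,0,-0.01],[0,0,-7]],[[0,0,-0.02],[0,0,-14]],[[0,0,-0.03],[0,0,-21]],[[0,0,-0.05],[0,0,-28]],[[0,0,-0.06],[0,0,-35]]]' >/dev/null
python3 -m jog '[[[0,0,-0.01],[0,0,-7]],[[0,0,-0.02],[0,0,-14]],[[0,0,-0.03],[0,0,-21]],[[0,0,-0.05],[0,0,-28]],[[0,0,-0.06],[0,0,-35]]]'
python3 -m jog '[[[0,0,-0.01],[0,0,-7]],[[0,0,-0.02],[0,0,-14]],[[0,0,-0.03],[0,0,-21]],[[0,0,-0.05],[0,0,-28]],[[0,0,-0.06],[0,0,-35]]]' >/dev/null
python3 -m jog '[[[0,0,-0.01],[0,0,-7]],[[0,0,-0.02],[0,0,-14]],[[0,0,-0.03],[0,0,-21]],[[0,0,-0.05],[0,0,-28]],[[0,0,-0.06],[0,0,-35]]]' >/dev/null
python3 -m jog '[[[0,0,-0.01],[0,0,-7]],[[0,0,-0.02],[0,0,-14]],[[0,0,-0.03],[0,0,-21]],[[0,0,-0.05],[0,0,-28]],[[0,0,-0.06],[0,0,-35]]]'
python3 -m jog '[[[0,0,-0.01],[0,0,-5]],[[0,0,-0.01],[0,0,-5]],[[0,0,-0.01],[0,0,-5]]]'
```

```text
time: 19.07
position: [0.5434, 0.0907, 0.2311]
tool_rot: [-2.374, 2.052, -0.004]
ft_force: [0.8, 0.4, 0.5]
opening: 0.0447
gripper_force: 0.0
time: 21.4
position: [0.5424, 0.09, 0.2277]
tool_rot: [2.05, 2.38, 0.001]
ft_force: [0.4, 0.3, 0.7]
opening: 0.0468
gripper_force: 0.0
time: 21.82
position: [0.5416, 0.0895, 0.1904]
tool_rot: [-2.052, -2.376, 0.003]
ft_force: [-0.1, 0.8, 0.7]
opening: 0.0474
gripper_force: 0.0
time: 22.48
position: [0.5424, 0.0897, 0.1923]
tool_rot: [2.054, 2.377, 0.0]
ft_force: [-0.8, -0.0, 3.5]
opening: 0.0152
gripper_force: 25.0
time: 23.32
position: [0.5425, 0.0897, 0.1935]
tool_rot: [0.31, 3.126, 0.0]
ft_force: [0.2, 0.1, 2.7]
opening: 0.0156
gripper_force: 25.0
time: 24.57
position: [0.5425, 0.0897, 0.1953]
tool_rot: [-2.291, 2.149, 0.0]
ft_force: [1.3, 0.6, 3.9]
opening: 0.0153
gripper_force: 25.0
time: 24.82
position: [0.5425, 0.0897, 0.1953]
tool_rot: [-2.374, 2.058, 0.0]
ft_force: [0.6, -0.3, 1.1]
opening: 0.0154
gripper_force: 25.0
```

620° done. Rewind and last stroke of 170°.

```bash
python3 -m jog '[[[0,0,0],[0,0,0]],[[0,0,0],[0,0,0]],[[0,0,-1],[0,0,0]],[[0,0,-3.5],[0,0,0]],[[0,0,-3.5],[0,0,0]]]' 0.5 >/dev/null
python3 -m jog '[[[0,0,0],[0,0,7]],[[0,0,0],[0,0,14]],[[0,0,0],[0,0,21]],[[0,0,0],[0,0,28]],[[0,0,0],[0,0,35]]]' >/dev/null
python3 -m jog '[[[0,0,0],[0,0,7]],[[0,0,0],[0,0,14]],[[0,0,0],[0,0,21]],[[0,0,0],[0,0,28]],[[0,0,0],[0,0,35]]]' >/dev/null
python3 -m jog '[[[0,0,0],[0,0,7]],[[0,0,0],[0,0,14]],[[0,0,0],[0,0,21]],[[0,0,0],[0,0,28]],[[0,0,0],[0,0,35]]]' >/dev/null
python3 -m jog '[[[0,0,0],[0,0,7]],[[0,0,0],[0,0,14]],[[0,0,0],[0,0,21]],[[0,0,0],[0,0,28]],[[0,0,0],[0,0,35]]]' >/dev/null
python3 -m jog '[[[0,0,0],[0,0,7]],[[0,0,0],[0,0,14]],[[0,0,0],[0,0,21]],[[0,0,0],[0,0,28]],[[0,0,0],[0,0,35]]]' >/dev/null
python3 -m jog '[[[0,0,0],[0,0,5]],[[0,0,0],[0,0,5]],[[0,0,0],[0,0,5]]]'
python3 -m jog '[[[0,0,1],[0,0,0]],[[0,0,2],[0,0,0]],[[0,0,3],[0,0,0]],[[0,0,3.5],[0,0,0]],[[0,0,3.5],[0,0,0]]]'
python3 -m jog '[[[0,0,0],[0,0,0]],[[0,0,0],[0,0,0]],[[0,0,0],[0,0,0]],[[0,0,0],[0,0,0]],[[0,0,0],[0,0,0]]]' 1 25 >/dev/null
python3 -m jog '[[[0,0,0],[0,0,0]],[[0,0,0],[0,0,0]],[[0,0,0],[0,0,0]]]'
python3 -m jog '[[[0,0,-0.01],[0,0,-7]],[[0,0,-0.02],[0,0,-14]],[[0,0,-0.03],[0,0,-21]],[[0,0,-0.05],[0,0,-28]],[[0,0,-0.06],[0,0,-34]]]' >/dev/null
python3 -m jog '[[[0,0,-0.01],[0,0,-7]],[[0,0,-0.02],[0,0,-14]],[[0,0,-0.03],[0,0,-21]],[[0,0,-0.05],[0,0,-28]],[[0,0,-0.06],[0,0,-34]]]' >/dev/null
python3 -m jog '[[[0,0,-0.01],[0,0,-7]],[[0,0,-0.02],[0,0,-14]],[[0,0,-0.03],[0,0,-21]],[[0,0,-0.05],[0,0,-28]],[[0,0,-0.06],[0,0,-34]]]'
python3 -m jog '[[[0,0,-0.01],[0,0,-7]],[[0,0,-0.02],[0,0,-14]],[[0,0,-0.03],[0,0,-21]],[[0,0,-0.05],[0,0,-28]],[[0,0,-0.06],[0,0,-34]]]'
python3 -m jog '[[[0,0,-0.01],[0,0,-7]],[[0,0,-0.02],[0,0,-14]],[[0,0,-0.03],[0,0,-21]],[[0,0,-0.05],[0,0,-28]],[[0,0,-0.06],[0,0,-34]]]'
python3 -m jog '[[[0,0,-0.2],[0,0,0]],[[0,0,-0.4],[0,0,0]],[[0,0,-0.4],[0,0,0]]]'
```

```text
time: 27.57
position: [0.5424, 0.09, 0.2308]
tool_rot: [2.05, 2.38, 0.001]
ft_force: [0.5, 0.3, 0.1]
opening: 0.0473
gripper_force: 0.0
time: 27.98
position: [0.5416, 0.0895, 0.1935]
tool_rot: [-2.052, -2.376, 0.003]
ft_force: [-0.1, 0.2, 0.1]
opening: 0.0471
gripper_force: 0.0
time: 28.65
position: [0.5424, 0.0897, 0.1954]
tool_rot: [2.054, 2.377, 0.0]
ft_force: [-0.9, -0.1, 2.0]
opening: 0.0156
gripper_force: 25.0
time: 29.9
position: [0.5425, 0.0897, 0.1972]
tool_rot: [-0.564, 3.09, 0.0]
ft_force: [0.4, 0.5, 1.2]
opening: 0.0153
gripper_force: 25.0
time: 30.32
position: [0.5425, 0.0896, 0.1977]
tool_rot: [-1.443, 2.79, 0.0]
ft_force: [-0.7, 0.1, 0.9]
opening: 0.0153
gripper_force: 25.0
time: 30.73
position: [0.5425, 0.0896, 0.1983]
tool_rot: [-2.196, 2.246, 0.0]
ft_force: [0.9, 0.0, 0.9]
opening: 0.0155
gripper_force: 25.0
time: 30.98
position: [0.5423, 0.0896, 0.2024]
tool_rot: [2.185, -2.257, -0.0]
ft_force: [0.0, -0.2, -4.7]
opening: 0.0153
gripper_force: 25.0
```

The wrist now carries about the cap's weight (4.7 N), so it is free. I'll raise it and take a look.

```bash
python3 -m jog '[[[0,0,-1],[0,0,0]],[[0,0,-2],[0,0,0]],[[0,0,-4],[0,0,0]],[[0,0,-6],[0,0,0]],[[0,0,-7],[0,0,0]]]' - 40
python3 -m jog '[[[0,0,-1],[0,0,0]],[[0,0,-1],[0,0,0]],[[0,0,-1],[0,0,0]]]'
python3 - <<'E'
from h import *
s=robot.observe()
p=snap('side','side6.png')
for n in ('cap_bar','cap_edge','tray_floor'): print([(np.round(m['xyz'],3),round(m['confidence'],2)) for m in robot.mark_of(p,n)][:2])
q=snap('top')
for n in ('cap_bar','tray_floor'): print([(np.round(m['xyz'],3),round(m['confidence'],2)) for m in robot.mark_of(q,n)][:2])
cv2.imwrite('pics/i.png',cv2.resize(cv2.imread('pics/side6.png')[120:270,180:340],None,fx=3.5,fy=3.5))
M=R.from_rotvec(s['tool_rot']).as_matrix();print(s['joint_pos'],np.degrees(np.arctan2(M[1,0],M[0,0])),totool(np.array([.512,-.285,.28])-s['position']))
E
```

```text
time: 31.4
position: [0.5428, 0.0903, 0.2753]
tool_rot: [-2.187, 2.253, -0.003]
ft_force: [1.2, 0.3, -4.8]
opening: 0.0153
gripper_force: 40.0
time: 31.65
position: [0.5423, 0.0895, 0.2821]
tool_rot: [2.188, -2.254, 0.001]
ft_force: [-0.7, 0.7, -5.6]
opening: 0.0151
gripper_force: 40.0
[(array([0.637, 0.32 , 0.059]), 0.63), (array([0.545, 0.091, 0.292]), 0.56)]
[(array([0.54 , 0.092, 0.236]), 0.8), (array([0.636, 0.322, 0.003]), 0.57)]
[(array([ 0.517, -0.286,  0.002]), 0.94), (array([ 0.251, -0.289,  0.001]), 0.7)]
[(array([0.634, 0.316, 0.058]), 0.69), (array([0.54 , 0.092, 0.005]), 0.64)]
[(array([ 0.51 , -0.282,  0.002]), 0.96)]
[ 0.69685476  0.46745636 -1.21498834  1.69592674  0.45423638  1.30044879
  2.50296647] -91.6879682337522 [37.52217745  1.95390018  0.20765275]
```

View pics/i.png

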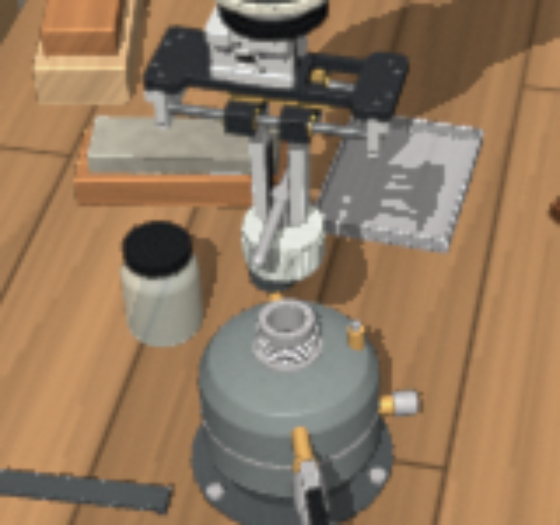

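The cap hangs upright at (285,245), clear of the bared neck rim (288,318). I'll turn back 90° for joint room, then carry it.

```bash
python3 -m jog '[[[0,0,0],[0,0,5]],[[0,0,0],[0,0,11]],[[0,0,0],[0,0,17]],[[0,0,0],[0,0,24]],[[0,0,0],[0,0,30]]]' >/dev/null
python3 -m jog '[[[0,0,0],[0,0,6]],[[0,0,0],[0,0,12]],[[0,0,0],[0,0,18]],[[0,0,0],[0,0,24]],[[0,0,0],[0,0,30]]]' >/dev/null
python3 -m jog '[[[0,0,0],[0,0,6]],[[0,0,0],[0,0,12]],[[0,0,0],[0,0,18]],[[0,0,0],[0,0,24]],[[0,0,0],[0,0,30]]]' >/dev/null
python3 -m jog '[[[0,0,0],[0,0,0]],[[0,0,0],[0,0,0]]]' >/dev/null
python3 - <<'E'
from h import *
s=robot.observe()
M=R.from_rotvec(s['tool_rot']).as_matrix();print(s['joint_pos'],s['position'],np.degrees(np.arctan2(M[1,0],M[0,0])),totool(np.array([.511,-.284,.25])-s['position']))
E
```

```text
[ 0.48279207  0.33047364 -0.87101101  1.70088709  0.26609687  1.23483795
  1.09515556] [0.54225943 0.08983353 0.28211367] 178.55254796621858 [  2.17988995 -37.44994963   3.216966  ]
```

```bash
python3 -m jog '[[[0.2,-2,0],[0,0,0]],[[0.4,-5,0],[0,0,0]],[[0.6,-8,0],[0,0,0]],[[0.8,-11,0],[0,0,0]],[[1,-14,0],[0,0,0]]]' >/dev/null
python3 -m jog '[[[0.2,-3,0],[0,0,0]],[[0.4,-6,0],[0,0,0]],[[0.6,-9,0],[0,0,0]],[[0.8,-12,0],[0,0,0]],[[0.9,-14,0],[0,0,0]]]' >/dev/null
python3 -m jog '[[[0.1,-3,0],[0,0,0]],[[0.2,-6,0],[0,0,0]],[[0.2,-8,0],[0,0,0]],[[0.3,-9,0],[0,0,0]],[[0.3,-9.4,0],[0,0,0]]]' >/dev/null
python3 -m jog '[[[0,0,3],[0,0,0]],[[0,0,6],[0,0,0]],[[0,0,9],[0,0,0]],[[0,0,11],[0,0,0]],[[0,0,12],[0,0,0]]]'
python3 -m jog '[[[0,0,0],[0,0,0]],[[0,0,0],[0,0,0]],[[0,0,0],[0,0,0]]]'
python3 - <<'E'
from h import *
s=robot.observe()
p=snap('side','side7.png');q=snap('top')
for x in(p,q):
  for n in ('cap_bar','cap_edge','tray_floor'): print(n,[(np.round(m['xyz'],3),round(m['confidence'],2)) for m in robot.mark_of(x,n)][:3])
cv2.imwrite('pics/j.png',cv2.resize(cv2.imread('pics/side7.png')[90:240,220:380],None,fx=3.5,fy=3.5))
print(s['joint_pos'],s['position'],totool(np.array([.511,-.284,.0515])-s['position']))
E
```

```text
time: 35.08
position: [0.5088, -0.2817, 0.1597]
tool_rot: [-0.04, -3.139, -0.004]
ft_force: [0.1, 1.7, -4.8]
opening: 0.0151
gripper_force: 40.0
time: 35.33
position: [0.5105, -0.2834, 0.1638]
tool_rot: [0.044, 3.14, -0.001]
ft_force: [-0.3, -0.2, -5.2]
opening: 0.0149
gripper_force: 40.0
cap_bar [(array([0.632, 0.316, 0.058]), 0.66), (array([ 0.514, -0.282,  0.172]), 0.54)]
cap_edge [(array([0.634, 0.32 , 0.001]), 0.77), (array([ 0.513, -0.282,  0.115]), 0.67)]
tray_floor [(array([ 0.251, -0.289,  0.   ]), 0.84), (array([ 0.516, -0.286,  0.003]), 0.57)]
cap_bar [(array([ 0.51 , -0.283,  0.171]), 0.7), (array([0.634, 0.318, 0.057]), 0.65)]
cap_edge [(array([0.635, 0.322, 0.003]), 0.89), (array([ 0.511, -0.281,  0.117]), 0.82), (array([ 0.696, -0.044, -0.002]), 0.73)]
tray_floor [(array([ 0.511, -0.284,  0.004]), 0.75), (array([ 0.242, -0.288,  0.004]), 0.63)]
[ 0.96760071  0.4796793  -0.66916891  1.75428739  0.34183239  1.02468348
  1.71647952] [ 0.51047773 -0.28340706  0.16378896] [-0.05182201 -0.05551211 11.22891726]
```

View pics/j.png

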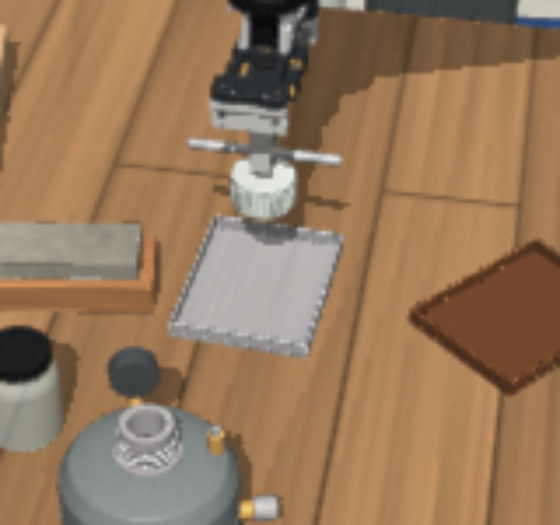

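The cap hangs upright at (263,185). The camera looks obliquely, and both networks put the cap over the tray centre within 3 mm. I'll lower it, slowly at the end.

```bash
python3 -m jog '[[[0,0,2],[0,0,0]],[[0,0,4.5],[0,0,0]],[[0,0,7],[0,0,0]],[[0,0,9],[0,0,0]],[[0,0,9.6],[0,0,0]]]'
python3 -m jog '[[[0,0,0.1],[0,0,0]],[[0,0,0.2],[0,0,0]],[[0,0,0.4],[0,0,0]],[[0,0,0.5],[0,0,0]],[[0,0,0.6],[0,0,0]]]'
python3 -m jog '[[[0,0,0.1],[0,0,0]],[[0,0,0.2],[0,0,0]],[[0,0,0.3],[0,0,0]],[[0,0,0.4],[0,0,0]],[[0,0,0.4],[0,0,0]]]'
python3 -m jog '[[[0,0,0.1],[0,0,0]],[[0,0,0.2],[0,0,0]],[[0,0,0.2],[0,0,0]]]'
```

```text
time: 36.15
position: [0.5082, -0.283, 0.0634]
tool_rot: [-0.045, -3.138, -0.003]
ft_force: [-0.5, 0.3, -5.1]
opening: 0.0154
gripper_force: 40.0
time: 36.57
position: [0.5099, -0.2838, 0.061]
tool_rot: [0.046, 3.14, -0.001]
ft_force: [-0.6, 0.3, -4.2]
opening: 0.0151
gripper_force: 40.0
time: 36.98
position: [0.5095, -0.2835, 0.056]
tool_rot: [-0.045, -3.141, -0.0]
ft_force: [-0.3, -0.4, -4.7]
opening: 0.0151
gripper_force: 40.0
time: 37.23
position: [0.5095, -0.2835, 0.054]
tool_rot: [-0.045, -3.141, -0.0]
ft_force: [0.6, -0.7, -4.9]
opening: 0.0151
gripper_force: 40.0
```

```bash
python3 -m jog '[[[0,0,0.1],[0,0,0]],[[0,0,0.1],[0,0,0]],[[0,0,0.1],[0,0,0]]]'
python3 -m jog '[[[0,0,0.1],[0,0,0]],[[0,0,0.1],[0,0,0]],[[0,0,0.1],[0,0,0]]]'
```

```text
time: 37.48
position: [0.5095, -0.2835, 0.0532]
tool_rot: [-0.045, -3.141, -0.0]
ft_force: [-0.4, -0.1, -5.2]
opening: 0.0146
gripper_force: 40.0
time: 37.73
position: [0.5095, -0.2835, 0.0522]
tool_rot: [-0.045, -3.141, -0.0]
ft_force: [-2.0, -0.2, -4.5]
opening: 0.0154
gripper_force: 40.0
```

```bash
python3 -m jog '[[[0,0,0.1],[0,0,0]],[[0,0,0.1],[0,0,0]],[[0,0,0.1],[0,0,0]]]'
python3 -m jog '[[[0,0,0.08],[0,0,0]],[[0,0,0.08],[0,0,0]],[[0,0,0.08],[0,0,0]]]'
```

```text
time: 37.98
position: [0.5096, -0.2835, 0.0513]
tool_rot: [0.045, 3.141, 0.0]
ft_force: [0.4, 0.5, -4.9]
opening: 0.0153
gripper_force: 40.0
time: 38.23
position: [0.5099, -0.2836, 0.0512]
tool_rot: [0.045, 3.141, -0.001]
ft_force: [-3.7, 1.4, 9.4]
opening: 0.0154
gripper_force: 40.0
```

```bash
python3 -m jog '[[[0,0,-0.03],[0,0,0]],[[0,0,-0.03],[0,0,0]],[[0,0,-0.03],[0,0,0]]]' - 10
python3 -m jog '[[[0,0,0],[0,0,0]],[[0,0,0],[0,0,0]],[[0,0,0],[0,0,0]],[[0,0,0],[0,0,0]],[[0,0,0],[0,0,0]]]' 0.5
python3 -m jog '[[[0,0,-1],[0,0,0]],[[0,0,-2],[0,0,0]],[[0,0,-5],[0,0,0]],[[0,0,-9],[0,0,0]],[[0,0,-13],[0,0,0]]]'
python3 -m jog '[[[0,0,-4],[0,0,0]],[[0,0,-8],[0,0,0]],[[0,0,-8],[0,0,0]],[[0,0,-8],[0,0,0]]]'
python3 - <<'E'
from h import *
p=snap('side','side8.png');q=snap('top')
for x in(p,q):
  for n in ('cap_bar','cap_edge','tray_floor','vent_tip','vent_pivot'): print(n,[(np.round(m['xyz'],3),round(m['confidence'],2)) for m in robot.mark_of(x,n)][:3])
cv2.imwrite('pics/k.png',cv2.resize(cv2.imread('pics/side8.png')[110:300,200:380],None,fx=3,fy=3))
E
```

```text
time: 38.48
position: [0.5098, -0.2836, 0.051]
tool_rot: [0.045, 3.141, -0.0]
ft_force: [-0.9, -0.6, 3.8]
opening: 0.0155
gripper_force: 10.0
time: 38.9
position: [0.5096, -0.2835, 0.0507]
tool_rot: [-0.045, -3.141, -0.0]
ft_force: [-0.1, 0.1, 0.5]
opening: 0.0452
gripper_force: 0.0
time: 39.32
position: [0.5092, -0.2829, 0.1829]
tool_rot: [-0.044, -3.141, -0.001]
ft_force: [0.0, -0.4, -0.1]
opening: 0.0471
gripper_force: 0.0
time: 39.65
position: [0.5103, -0.2837, 0.2639]
tool_rot: [0.045, 3.138, -0.004]
ft_force: [0.3, -0.3, -0.3]
opening: 0.0468
gripper_force: 0.0
cap_bar [(array([0.634, 0.317, 0.058]), 0.71), (array([ 0.51 , -0.286,  0.058]), 0.61)]
cap_edge [(array([0.634, 0.322, 0.005]), 0.96), (array([ 0.511, -0.283,  0.004]), 0.63)]
tray_floor [(array([ 0.516, -0.287, -0.002]), 0.81)]
vent_tip [(array([0.477, 0.285, 0.137]), 0.41)]
vent_pivot [(array([0.496, 0.217, 0.139]), 0.51), (array([0.545, 0.088, 0.167]), 0.17)]
cap_bar [(array([0.631, 0.319, 0.06 ]), 0.9), (array([ 0.508, -0.284,  0.06 ]), 0.76), (array([ 0.508, -0.283,  0.008]), 0.16)]
cap_edge [(array([ 0.511, -0.282,  0.008]), 0.86), (array([0.633, 0.32 , 0.003]), 0.55)]
tray_floor [(array([ 0.511, -0.281,  0.002]), 0.76), (array([ 0.246, -0.289,  0.003]), 0.66)]
vent_tip [(array([ 0.509, -0.286,  0.059]), 0.59)]
vent_pivot [(array([0.494, 0.215, 0.137]), 0.56)]
```

View pics/k.png

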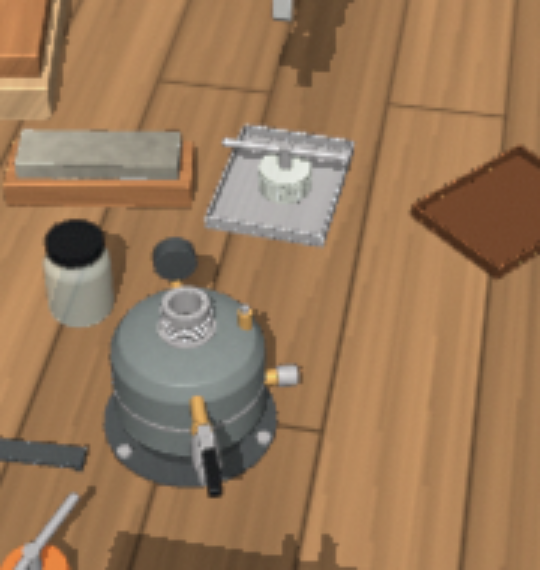

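The cap stands upright in the steel tray (285,178), the lever is open in line (210,470), and the gripper is clear.

```bash
python3 -c "
from plant import robot
print(robot.hand_in())"
```

```text
the job is handed in; nothing more can be done
None
```

I opened the vent to its stop, unscrewed the cap and stood it upright near the middle of the steel tray, and handed the job in at about 40 s; the hand-in returned no verdict.

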